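# Two-button start behind a sliding guard

### The job

Start the enrobing machine from its grey console: with the fingertips, push the orange sliding guard back until it is fully open, then press the two green buttons down together, one fingertip on each, and keep both fully down for three seconds before letting go. Leave the guard open, do not press the red stop button, and leave the other things on the table where they are; nothing is to be picked up.

Things in the scene. Friction and masses are not known exactly. Their poses are not given: they have to be found in the camera images.
- console: grey start console, aluminium deck, bolted down; 160 mm (x) by 196 mm (y), deck 45 mm above the table. Origin: centre of its underside. x points to its rear, away from the robot (turned up to 0.5 rad either way), y to its left. On the deck: orange guard over two green buttons 20 mm in front of the centre; red stop at right rear; amber lamp and key switch at left rear, up to 9 mm high.
- guard (a joint): slide of the orange guard: 0 = closed over the green buttons, 0.058 m = fully open at its stop, along console +x. Slides stiffly (about 1.5 N), stays where left, may start up to 0.012 m open. A plate 50 mm (x) by 118 mm (y), 19 to 23 mm above the deck, on side skirts that run outside the buttons. Fully open, its front edge is 33 mm behind the buttons' centre line.
- guard_lip (a point): middle of the front face of the guard's orange upright push lip, moves with the guard. The lip runs along the guard's front edge, flush with it: 90 mm long (y), 10 mm thick (x), 23 to 39 mm above the deck (top 84 mm above the table); this point is 31 mm above the deck. Guard closed, 35 mm of clear deck lies in front.
- start_left_top (a point): green start button, 28 mm across; this point: centre of its top face, moves with it. Unpressed 61 mm above the table (16 above the deck); collar round it 44 mm across, 10 mm lower. The two stand 64 mm apart, centre to centre, along console y; each springs back, about 5 N presses it fully (10 N both). This is the left one (console +y).
- start_right_top (a point): green start button, 28 mm across; this point: centre of its top face, moves with it. Unpressed 61 mm above the table (16 above the deck); collar round it 44 mm across, 10 mm lower. The two stand 64 mm apart, centre to centre, along console y; each springs back, about 5 N presses it fully (10 N both). This is the right one (console -y).
- start_left (a joint): travel of the left green button: 0 = up, 0.006 m = fully down, springs back when let go
- start_right (a joint): travel of the right green button: 0 = up, 0.006 m = fully down, springs back when let go
- stop_top (a point): centre of the top of the red stop button, 24 mm across in a yellow collar, at the console's right rear, 61 mm above the table; not to be pressed
- stop (a joint): travel of the red stop button: 0 = up, 0.006 m = fully down, springs back when let go
- bottle: brown squeeze bottle with white nozzle, 56 mm across, 185 mm tall, loose, beside the console; origin: centre of its underside; not to be moved
- cup: small metal sample cup with tan filling, 72 mm across, 36 mm tall, loose, beside the console; origin: centre of its underside; not to be moved
- bark_dark: dark chocolate piece, 54x48x12 mm, loose, in front of or behind the console; origin: centre of its underside; not to be moved
- bark_light: lighter brown chocolate piece, 52x48x12 mm, loose, in front of or behind the console; origin: centre of its underside; not to be moved
- bark_back: dark chocolate piece, 50x47x12 mm, loose, in front of or behind the console; origin: centre of its underside; not to be moved
- marker: black and white marker pen, 127 mm long, 14 mm thick, loose, lying near the right front of the table; origin: centre of its underside; not to be moved
- tape: roll of blue tape lying flat, 100 mm across, 24 mm tall, loose, at the right of the table; origin: centre of its underside; not to be moved

How it is judged:
By the outcome, as a careful person would: the job done as asked, in the order asked, and still so for the second after the job is handed in, with the robot touching nothing.
It also fails if it takes over 46 s, if anything falls off the work surface, if the arm or the gripper's body presses on something with over 40 N, if the wrist force passes 120 N, or if a joint passes its speed limit or range.

### The arm

A 7-joint arm with a two-finger parallel gripper is mounted at the origin on a cart in front of the work surface, level with it; the furniture and walls round the work are solid. World frame = base frame: x ahead of the robot, y to its left, z up, the work surface at z = 0. Lengths are in m, angles in degrees, forces in N, time in s.
With the tool pointing down it reaches from about 0.4 to 0.85 m from the base axis. Payload 4.5 kg.
Tool frame: the origin (TCP) lies at the very end of the fingers, on their centre line; the grasp point (between the pads) lies 19 mm behind it; z points along the fingers, y is the line along which they close (so a half turn about z gives the same grasp; the last joint's range is limited). The gripper opens to 88 mm and grips with 3 to 60 N. Pads are 18 mm wide; open, the fingers measure 123 mm over their backs; the gripper's body (75 mm by 187 mm) begins 45 mm behind the grasp point.
Start: joints at [-71.918, 39.483, -11.15, 89.685, 9.013, 51.709, -12.324], TCP at [0.174, 0.6, 0.239] pointing down, gripper open.
Joint ranges: [-172.22, 172.22], [-26.19, 119.32], [-84.43, 86.54], [7.71, 146.69], [-57.33, 237.33], [2.42, 119.75], [-152.13, 152.13]. Speed limits (degrees/s): [147.25, 147.25, 180, 180, 180, 180, 180].

### API

Orientations are given as a 3x3 rotation matrix whose columns are the frame's x, y, z axes.
In Python, from cell import * gives the robot as it stands. The module is installed in compiled form; this text tells all that it offers.
- The arm moves only by the tool apply_moves, never from a script. Its argument "targets" is a list of rows, each an object with "jaw": the opening, from 0 (shut) to 1 (fully open); "offset": the shift along the world's x, y, z each as a share of 0.1 m, from -1 to 1, a list of three; "spin": the turn about the world's z as a share of 180 degrees, from -1 to 1. In form: [{"jaw": jaw, "offset": [tx, ty, tz], "spin": spin}, ...]. A call has 1 to 8 rows; each row is the pose to reach, as a shift and turn from the pose commanded when the call began, turning the shorter way round; what a row does not reach only later rows make up. A row lasts 1/12 s, in which the tool goes at most 41.7 mm and 7.16 degrees, less where a joint would pass 70% of its speed; a pose out of reach is approached as far as the arm can. A call with a number of a shift or a turn outside -1 to 1 is refused whole. A call with a gripper value outside its range is refused whole. The fingers move at their own pace and stop on an object; "squeeze" is the grip in N (left out, the last holds). Time passes only in rows, so rows that repeat a pose let the fingers close. It gives the time, the measured TCP pose, the force, the opening and the grip force at its end, in the units of the state.
- read_state(): the state, without advancing time (a new reading comes with each control period).
- get_image(name): name is "scene" or "top" or "wrist"; returns the picture (384x512x3 uint8, blue, green, red); there is no depth.
- get_calibration(name): a dict with "fx", "fy", "cx", "cy" (pixels), "position" and "attitude" of the camera in the world. Camera axes: x right, y down, z forward; pixel columns grow to the right and rows downward; lengths in m; the calibration is good to about 2 mm. The wrist camera is an equidistant fisheye: a pixel r from the principal point sees the ray r / f radians off the axis. A picture is of the moment at which its call begins: read the wrist's pose just before it. get_calibration takes no time and is no camera call; for the wrist camera it gives the pose at the moment of the call.
- finish_job(): hands the job in; it is judged then, once.
The state is a dict: "time": time; "qpos": joint angles; "joint_velocities": joint speeds; "tau": joint torques, N m; "tcp_pos": TCP position; "tcp_rot": TCP orientation; "wrist_force": force on the tool from outside, world axes, zero at the start; "wrist_torque": the same for the moment, N m; "finger_gap": finger opening in m; "gripper_force": force on a finger pad.
Only numpy, scipy, OpenCV 4.12 (cv2) and the standard library are available. Lean on these libraries where they do the work, as an engineer would, in place of code of your own. Each camera call takes 0.05 s, during which the arm holds its last target. There are 200 camera calls.

## Working session

There is one attempt and no reset: what is moved stays moved. The work goes in short steps, Python scripts to look and compute and a tool call to move; the robot and the scene stay as the last step left them, time stands still between calls to the robot, and variables do not carry over. Pictures are saved under pics/ and viewed, at most 10 in all, crops included, and the job is handed in when it is done.

Besides the shell and the picture viewer there is one more tool, called after "Emit:" by a JSON object that holds its "fn" and its "kwargs". apply_moves: Moves the arm, as the interface text tells. Its arguments: {"type":"object","properties":{"targets":{"type":"array"},"squeeze":{"type":"number"}},"required":["targets"]}

```bash
mkdir -p pics
python3 - <<'E'
from cell import *
import cv2, numpy as np
s=read_state(); print({k:np.round(v,3).tolist() for k,v in s.items()})
for n in("scene","top"):
    im=get_image(n); cv2.imwrite(f"pics/{n}0.png",im); c=get_calibration(n); print(n,{k:np.round(v,4).tolist() for k,v in c.items()})
E
```

```text
{'time': 0.0, 'qpos': [-71.916, 39.533, -11.145, 89.745, 9.013, 51.707, -12.326], 'joint_velocities': [-0.084, 0.064, -0.06, -0.025, -0.006, -0.058, 0.063], 'tau': [-0.0, -52.757, -1.267, -15.343, -0.053, 0.007, 0.0], 'tcp_pos': [0.174, 0.6, 0.238], 'tcp_rot': [[-0.961, 0.278, -0.0], [0.278, 0.961, -0.002], [-0.0, -0.002, -1.0]], 'wrist_force': [-0.353, -0.056, -0.199], 'wrist_torque': [0.039, 0.042, 0.016], 'gripper_force': 0.0, 'finger_gap': 0.088}
scene {'fx': 355.0145, 'fy': 355.0145, 'cx': 256.3835, 'cy': 187.3739, 'position': [0.0899, -0.6816, 0.6577], 'attitude': [[0.8171, -0.3573, 0.4524], [-0.5763, -0.4863, 0.6568], [-0.0147, -0.7974, -0.6033]]}
top {'fx': 405.8944, 'fy': 405.8944, 'cx': 255.859, 'cy': 193.2723, 'position': [0.3961, -0.0813, 1.0784], 'attitude': [[-0.0293, -0.994, 0.1052], [-0.9996, 0.0288, -0.0066], [0.0035, -0.1053, -0.9944]]}
```

View pics/top0.png

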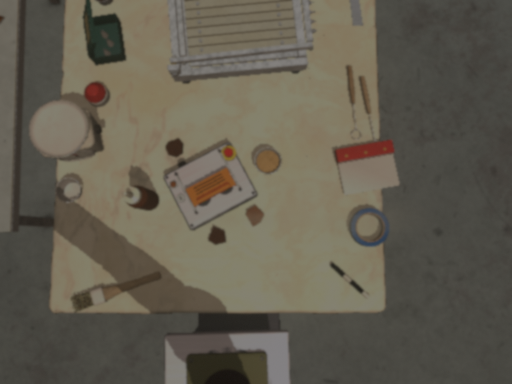

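View pics/scene0.png

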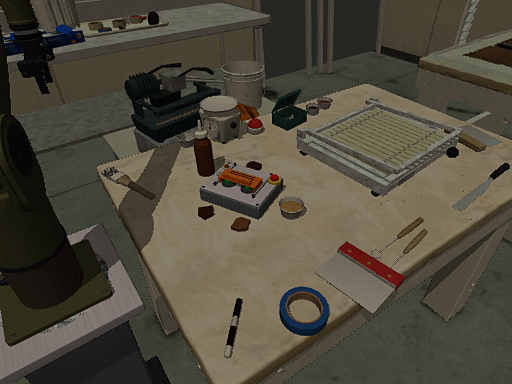

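The top view shows the console at about (210,185), turned with its rear toward the upper left. The red stop is at (228,152), the orange guard at (210,187), the bottle at (142,197) and the cup at (266,158). The scene view shows the same layout, with the guard at (240,178).

```bash
cat > h.py <<'E'
import cv2, numpy as np
from cell import *
def ray(c,u,v,fish=False):
    x=np.array([(u-c["cx"])/c["fx"],(v-c["cy"])/c["fy"]])
    if fish:
        r=np.hypot(*x); d=np.array([*(x/max(r,1e-9)*np.sin(r)),np.cos(r)])
    else: d=np.array([*x,1.])
    return np.array(c["position"]),np.array(c["attitude"])@d
def plane(c,u,v,z,fish=False):
    p,d=ray(c,u,v,fish); return p+d*(z-p[2])/d[2]
def blobs(m,k=3,amin=5):
    n,_,st,ce=cv2.connectedComponentsWithStats(m.astype(np.uint8)); i=[j for j in np.argsort(-st[1:,4])+1 if st[j,4]>=amin][:k]
    return [(ce[j],st[j].tolist()) for j in i]
E
python3 - <<'E'
from h import *
im=cv2.imread("pics/top0.png"); c=get_calibration("top"); 
x0,y0,x1,y1=150,125,290,255
cr=im[y0:y1,x0:x1]; hsv=cv2.cvtColor(cr,cv2.COLOR_BGR2HSV); H,S,V=[hsv[...,i].astype(int) for i in range(3)]
P=lambda u,v,z:np.round(plane(c,u+x0,v+y0,z),4)
for n,m,z in(("orange",(H>7)&(H<18)&(S>190),.07),("red",((H<6)|(H>174))&(S>170)&(V>90),.061),("green",(H>40)&(H<95)&(S>60),.061)):
    for ce,st in blobs(m): print(n,ce+[x0,y0],st,P(*ce,z))
m=((S<45)&(V>70)).astype(np.uint8); m=cv2.morphologyEx(m,cv2.MORPH_CLOSE,np.ones((9,9)))
cn=max(cv2.findContours(m,0,2)[0],key=cv2.contourArea); w=np.array([plane(c,*(p+[x0,y0]),.045)[:2] for p in cn[:,0]],np.float32)
print(cv2.minAreaRect(w))
cv2.imwrite("pics/crop.png",np.hstack([cv2.resize(cr,None,fx=4,fy=4,interpolation=2)]))
E
```

```text
red [228. 152.] [75, 24, 7, 7, 37] [ 0.6114 -0.0202  0.061 ]
((0.5210654735565186, 0.01702074706554413), (0.18449997901916504, 0.2101382613182068), 26.25364112854004)
```

View pics/crop.png

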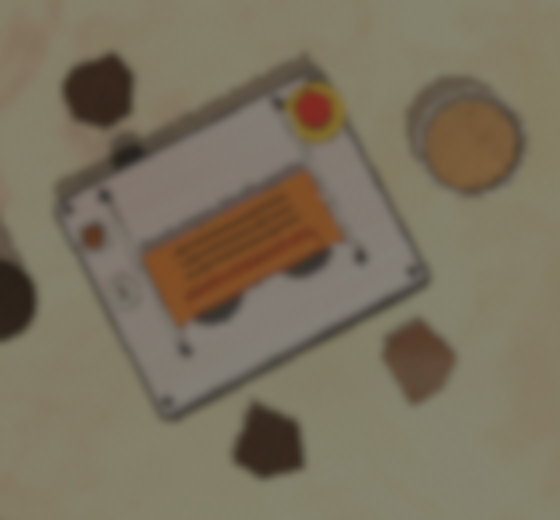

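The crop shows the console turned roughly 26° toward +y. The guard is nearly closed, with the collars peeking out at (218,305) and (308,262) in the crop. The bark pieces lie in front and behind, the cup to the right and the bottle to the left. Next I'll move above it and measure with the wrist camera.

Emit:
{"fn": "apply_moves", "kwargs": {"targets": [{"jaw": 1,"offset": [0.15,-0.25,0.1],"spin": 0.039},{"jaw": 0.53,"offset": [0.3,-0.5,0.2],"spin": 0.078},{"jaw": 0.53,"offset": [0.45,-0.75,0.3],"spin": 0.117},{"jaw": 0.53,"offset": [0.6,-1,0.3],"spin": 0.156}]}}

```text
time: 0.43
tcp_pos: [0.2344, 0.5001, 0.27]
tcp_rot: [[-0.977, -0.213, 0.001], [-0.213, 0.977, 0.002], [-0.002, 0.002, -1.0]]
wrist_force: [0.8, 0.2, -1.2]
finger_gap: 0.0705
gripper_force: 0.0
```

Emit:
{"fn": "apply_moves", "kwargs": {"targets": [{"jaw": 0.53,"offset": [0.15,-0.25,0],"spin": 0.039},{"jaw": 0.53,"offset": [0.3,-0.5,0],"spin": 0.077},{"jaw": 0.53,"offset": [0.45,-0.75,0],"spin": 0.077},{"jaw": 0.53,"offset": [0.6,-1,0],"spin": 0.077}]}}

```text
time: 0.77
tcp_pos: [0.2943, 0.3987, 0.2684]
tcp_rot: [[-0.9, -0.435, -0.001], [-0.435, 0.9, -0.001], [0.001, -0.0, -1.0]]
wrist_force: [0.4, 0.5, 0.3]
finger_gap: 0.0469
gripper_force: 0.0
```

Emit:
{"fn": "apply_moves", "kwargs": {"targets": [{"jaw": 0.53,"offset": [0.15,-0.25,0],"spin": 0},{"jaw": 0.53,"offset": [0.3,-0.5,0],"spin": 0},{"jaw": 0.53,"offset": [0.45,-0.75,0],"spin": 0},{"jaw": 0.53,"offset": [0.6,-1,0],"spin": 0}]}}

```text
time: 1.1
tcp_pos: [0.3542, 0.2988, 0.2686]
tcp_rot: [[-0.9, -0.435, -0.0], [-0.435, 0.9, -0.0], [0.001, -0.0, -1.0]]
wrist_force: [0.7, 0.1, 0.1]
finger_gap: 0.0469
gripper_force: 0.0
```

Emit:
{"fn": "apply_moves", "kwargs": {"targets": [{"jaw": 0.53,"offset": [0.12,-0.25,0],"spin": 0},{"jaw": 0.53,"offset": [0.25,-0.5,0],"spin": 0},{"jaw": 0.53,"offset": [0.38,-0.75,0],"spin": 0},{"jaw": 0.53,"offset": [0.5,-1,0],"spin": 0}]}}

```text
time: 1.43
tcp_pos: [0.4042, 0.1989, 0.2686]
tcp_rot: [[-0.9, -0.435, -0.0], [-0.435, 0.9, -0.0], [0.0, -0.0, -1.0]]
wrist_force: [0.6, -0.4, 0.1]
finger_gap: 0.0462
gripper_force: 0.0
```

Emit:
{"fn": "apply_moves", "kwargs": {"targets": [{"jaw": 0.53,"offset": [0.1,-0.25,0],"spin": 0},{"jaw": 0.53,"offset": [0.2,-0.5,0],"spin": 0},{"jaw": 0.53,"offset": [0.3,-0.75,0],"spin": 0},{"jaw": 0.53,"offset": [0.4,-1,0],"spin": 0}]}}

```text
time: 1.77
tcp_pos: [0.4439, 0.0989, 0.2686]
tcp_rot: [[-0.9, -0.435, -0.001], [-0.435, 0.9, -0.0], [0.001, 0.0, -1.0]]
wrist_force: [0.1, 0.2, 0.2]
finger_gap: 0.0464
gripper_force: 0.0
```

Emit:
{"fn": "apply_moves", "kwargs": {"targets": [{"jaw": 0.53,"offset": [0.1,-0.25,0],"spin": 0},{"jaw": 0.53,"offset": [0.1,-0.5,0],"spin": 0},{"jaw": 0.53,"offset": [0.1,-0.8,0],"spin": 0},{"jaw": 0.53,"offset": [0.1,-0.8,0],"spin": 0},{"jaw": 0.53,"offset": [0.1,-0.8,0],"spin": 0}]}}

```text
time: 2.18
tcp_pos: [0.4535, 0.0185, 0.2684]
tcp_rot: [[-0.902, -0.431, -0.001], [-0.431, 0.902, -0.001], [0.001, -0.0, -1.0]]
wrist_force: [-1.4, 0.4, 0.5]
finger_gap: 0.0467
gripper_force: 0.0
```

Run:
```python
from h import *
s=read_state(); c=get_calibration("wrist"); im=get_image("wrist"); cv2.imwrite("pics/w1.png",im)
np.save("w1.npy",c,allow_pickle=True); print(s["time"],s["tcp_pos"],s["tcp_rot"],s["finger_gap"]); print(c)
cv2.imwrite("pics/w1b.png",cv2.resize(im,(784,588),interpolation=2))
```

```text
2.1833 [0.4534651  0.01848434 0.26838802] [[-9.02184599e-01 -4.31348772e-01 -1.08924538e-03]
 [-4.31348303e-01  9.02185249e-01 -6.46696996e-04]
 [ 1.26165307e-03 -1.13595923e-04 -9.99999198e-01]] 0.04667194042946342
{'fx': 297.3186396354542, 'fy': 297.3186396354542, 'cx': 257.3443294153496, 'cy': 192.69110712471667, 'position': array([ 0.38697055, -0.01352116,  0.41368808]), 'attitude': array([[-4.30932660e-01,  8.65909983e-01,  2.53962485e-01],
       [ 9.02384077e-01,  4.13559782e-01,  1.21125081e-01],
       [-1.45253029e-04,  2.81368455e-01, -9.59599797e-01]])}
```

View pics/w1b.png

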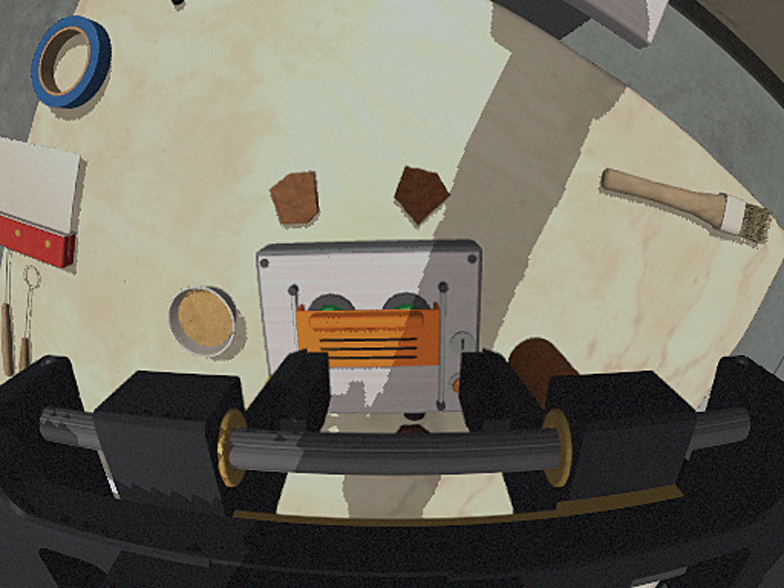

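The wrist view shows the console at about (370,330). The guard lip runs along (300–438, 312–328), with the green button edges just in front at (330,305) and (410,303). The dark bark (420,190), light bark (295,197), cup and bottle are all clear of the path. I'll take finer picks from a crop.

Run:
```python
from h import *
im=cv2.imread("pics/w1.png"); x0,y0=162,152
cr=im[y0:y0+120,x0:x0+160]; cv2.imwrite("pics/w1c.png",cv2.resize(cr,None,fx=5,fy=5,interpolation=cv2.INTER_CUBIC))
c=np.load("w1.npy",allow_pickle=True).item()
hsv=cv2.cvtColor(im,cv2.COLOR_BGR2HSV); H,S,V=[hsv[...,i].astype(int) for i in range(3)]
box=np.zeros(H.shape,bool); box[152:260,162:322]=1
m=((H>5)&(H<20)&(S>150)&box)
for ce,st in blobs(m,2): print("orange",ce,st,plane(c,*ce,.07,True))
m=((H>40)&(H<90)&(S>80)&box)
for ce,st in blobs(m,4): print("green",ce,st,plane(c,*ce,.06,True))
```

```text
orange [242.55712366 218.67977151] [193, 198, 94, 42, 2976] [0.51615503 0.02778567 0.07      ]
orange [297.76666667 251.7       ] [296, 247, 4, 10, 30] [0.52764373 0.11209902 0.07      ]
green [265.04444444 199.88888889] [257, 198, 16, 4, 45] [0.48488509 0.04383924 0.06      ]
green [215.11627907 200.79069767] [208, 199, 15, 4, 43] [ 0.51306589 -0.01225623  0.06      ]
green [316. 240.] [315, 238, 3, 5, 5] [0.50612997 0.12979767 0.06      ]
green [314. 258.] [313, 257, 3, 3, 5] [0.53112872 0.14105154 0.06      ]
```

View pics/w1c.png

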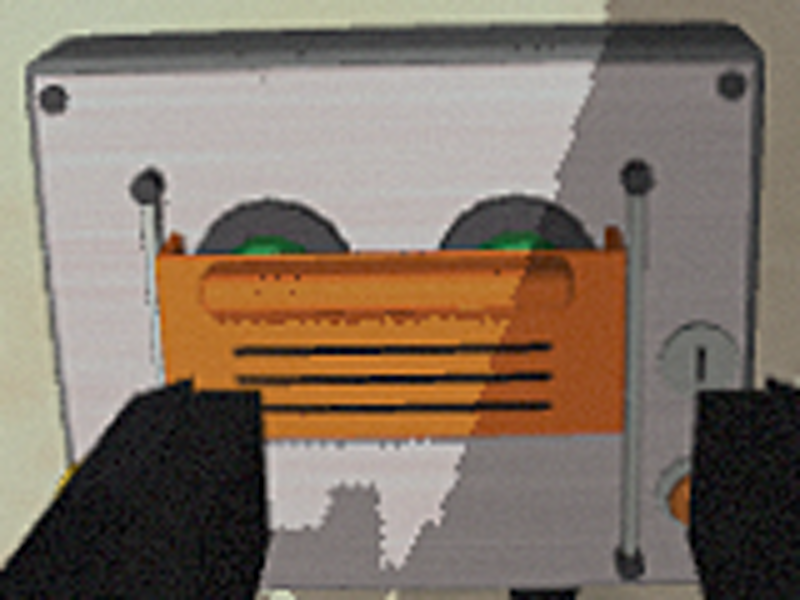

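The crop gives sharp features: collar arcs, deck front corners (30,75) and (762,65), screws, and the guard's front edge (158,254)–(625,252). Now I'll turn these into world positions.

Run:
```python
from h import *
c=np.load("w1.npy",allow_pickle=True).item()
P=lambda u,v,z: plane(c,u/5+162-.4,v/5+152-.4,z,True)[:2]
def ang(a,b): d=b-a; return np.degrees(np.arctan2(d[1],d[0]))-90, np.hypot(*d)
a,b=P(30,75,.045),P(762,65,.045); print("deck front",a,b,ang(a,b))
a2,b2=P(52,99,.046),P(731,84,.046); print("screws",a2,b2,ang(a2,b2))
r1,r2=P(148,186,.05),P(636,177,.05); print("rods",r1,r2,ang(r1,r2))
g1,g2=P(158,254,.068),P(625,252,.068); print("guard",g1,g2,ang(g1,g2))
yaw=np.mean([ang(a,b)[0],ang(a2,b2)[0],ang(g1,g2)[0]]); print("yaw",yaw)
t=np.radians(yaw); X=np.array([np.cos(t),np.sin(t)]); Y=np.array([-X[1],X[0]])
o=(a+b)/2+.08*X; print("console from front edge",o)
for n,q in(("R",[(270,198),(198,250),(350,250)]),("L",[(518,195),(440,250),(597,248)])):
    p=np.array([P(*i,.051) for i in q]); A=np.c_[2*p,np.ones(3)]; s=np.linalg.solve(A,(p**2).sum(1)); print(n,s[:2],"r",np.sqrt(s[2]+s[:2]@s[:2]),"front+22",p[0]+.022*X, "in console",[(s[:2]-o)@X,(s[:2]-o)@Y])
print("guard front in console",(g1-o)@X,(g2-o)@X,(g1-o)@Y,(g2-o)@Y)
print("stop from top cam in console",(np.array([.6114,-.0202])-o)@X,(np.array([.6114,-.0202])-o)@Y)
```

```text
deck front [ 0.50295782 -0.08767582] [0.41967421 0.08216021] (np.float64(26.122250843479435), np.float64(0.18915716967068316))
screws [ 0.50606217 -0.0796249 ] [0.42750727 0.07697302] (np.float64(26.63991450323381), np.float64(0.1751964116447115))
rods [ 0.51530649 -0.04694187] [0.45916206 0.06525158] (np.float64(26.584539846849538), np.float64(0.12545743510086993))
guard [ 0.52418289 -0.0364344 ] [0.47372806 0.0676421 ] (np.float64(25.86345865701466), np.float64(0.11566161138925556))
yaw 26.20854133457597
console from front edge [0.53309141 0.03257336]
R [ 0.52308104 -0.00729889] r 0.021146179700305717 front+22 [ 0.52389229 -0.00701308] in console [np.float64(-0.026590398144199282), np.float64(-0.031352112571345736)]
L [0.49524702 0.04956371] r 0.021315410575365595 front+22 [0.49590462 0.04977842] in console [np.float64(-0.026450096945397805), np.float64(0.03195719188498031)]
guard front in console -0.03846922661494748 -0.03777262072903096 -0.057978895891157047 0.057680617722721164
stop from top cam in console 0.04695107116840615 -0.08193204225844072
```

Emit:
{"fn": "apply_moves", "kwargs": {"targets": [{"jaw": 0.53,"offset": [0.23,-0.14,0],"spin": 0.004},{"jaw": 0.53,"offset": [0.23,-0.14,-0.25],"spin": 0.004},{"jaw": 0.53,"offset": [0.23,-0.14,-0.5],"spin": 0.004},{"jaw": 0.53,"offset": [0.23,-0.14,-0.75],"spin": 0.004},{"jaw": 0.53,"offset": [0.23,-0.14,-1],"spin": 0.004},{"jaw": 0.53,"offset": [0.23,-0.14,-1],"spin": 0.004}]}}

```text
time: 2.73
tcp_pos: [0.4744, 0.0079, 0.1655]
tcp_rot: [[-0.893, -0.449, -0.007], [-0.449, 0.893, 0.0], [0.006, 0.003, -1.0]]
wrist_force: [-0.0, 0.1, 0.2]
finger_gap: 0.0469
gripper_force: 0.0
```

Emit:
{"fn": "apply_moves", "kwargs": {"targets": [{"jaw": 0.53,"offset": [0,0,-0.25],"spin": 0},{"jaw": 0.53,"offset": [0,0,-0.5],"spin": 0},{"jaw": 0.53,"offset": [0,0,-0.7],"spin": 0},{"jaw": 0.53,"offset": [0,0,-0.85],"spin": 0},{"jaw": 0.53,"offset": [0,0,-0.95],"spin": 0},{"jaw": 0.53,"offset": [0,0,-0.95],"spin": 0},{"jaw": 0.53,"offset": [0,0,-0.95],"spin": 0}]}}

```text
time: 3.32
tcp_pos: [0.4773, 0.0075, 0.0744]
tcp_rot: [[-0.894, -0.448, 0.001], [-0.448, 0.894, 0.0], [-0.001, 0.0, -1.0]]
wrist_force: [0.4, -1.0, 0.8]
finger_gap: 0.0465
gripper_force: 0.0
```

Run:
```python
from h import *
s=read_state(); im=get_image("wrist"); cv2.imwrite("pics/w2.png",im)
print(s["time"],s["tcp_pos"],s["tcp_rot"][:,0],s["wrist_force"])
cv2.imwrite("pics/w2b.png",cv2.resize(im[120:330,120:400],None,fx=2.8,fy=2.8,interpolation=2))
```

```text
3.3167 [0.47734286 0.00753287 0.0743567 ] [-8.94084048e-01 -4.47898614e-01 -7.39766030e-04] [ 0.35008928 -1.01384974  0.8272531 ]
```

View pics/w2b.png

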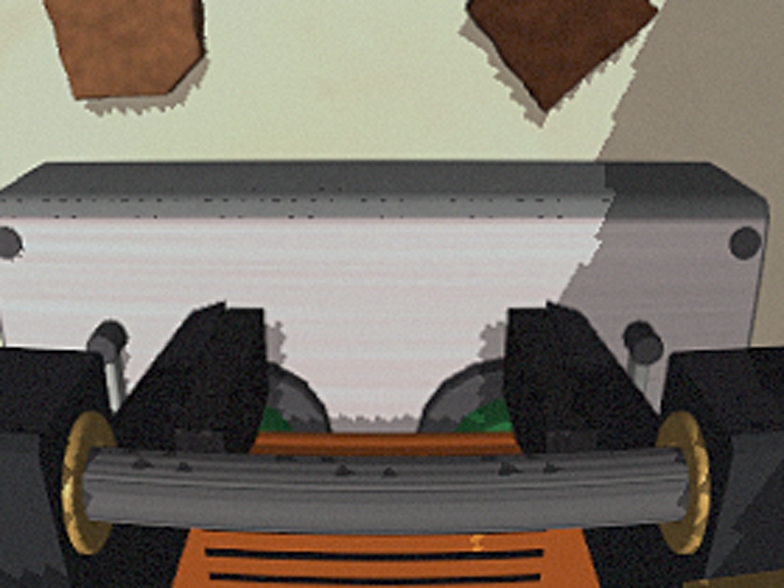

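The fingertips sit just in front of the lip, straddling the centre. The console is about 2 mm to the tool's right, so I'll correct for that during the push.

Emit:
{"fn": "apply_moves", "kwargs": {"targets": [{"jaw": 0.53,"offset": [0.08,0.01,0],"spin": 0},{"jaw": 0.53,"offset": [0.14,0.04,0],"spin": 0},{"jaw": 0.53,"offset": [0.2,0.08,0],"spin": 0},{"jaw": 0.53,"offset": [0.26,0.11,0],"spin": 0},{"jaw": 0.53,"offset": [0.32,0.14,0],"spin": 0},{"jaw": 0.53,"offset": [0.38,0.17,0],"spin": 0},{"jaw": 0.53,"offset": [0.44,0.2,0],"spin": 0},{"jaw": 0.53,"offset": [0.49,0.22,0],"spin": 0}]}}

```text
time: 4.03
tcp_pos: [0.5264, 0.0291, 0.0737]
tcp_rot: [[-0.895, -0.447, -0.0], [-0.447, 0.895, 0.001], [-0.0, 0.001, -1.0]]
wrist_force: [-1.5, -0.2, 1.4]
finger_gap: 0.0467
gripper_force: 0.9
```

Emit:
{"fn": "apply_moves", "kwargs": {"targets": [{"jaw": 0.53,"offset": [0.02,0.01,0],"spin": 0},{"jaw": 0.53,"offset": [0.04,0.02,0],"spin": 0},{"jaw": 0.53,"offset": [0.04,0.02,0],"spin": 0},{"jaw": 0.53,"offset": [0.04,0.02,0],"spin": 0}]}}

```text
time: 4.37
tcp_pos: [0.5303, 0.0308, 0.0738]
tcp_rot: [[-0.895, -0.447, 0.001], [-0.447, 0.895, 0.001], [-0.001, 0.0, -1.0]]
wrist_force: [0.3, 0.0, 0.6]
finger_gap: 0.0467
gripper_force: 0.0
```

Emit:
{"fn": "apply_moves", "kwargs": {"targets": [{"jaw": 0.53,"offset": [0.01,0.005,0],"spin": 0},{"jaw": 0.53,"offset": [0.02,0.01,0],"spin": 0},{"jaw": 0.53,"offset": [0.02,0.01,0],"spin": 0}]}}

```text
time: 4.62
tcp_pos: [0.5316, 0.0313, 0.0737]
tcp_rot: [[-0.895, -0.447, -0.001], [-0.447, 0.895, -0.0], [0.0, 0.0, -1.0]]
wrist_force: [-1.1, -0.2, 0.5]
finger_gap: 0.0467
gripper_force: 0.6
```

Emit:
{"fn": "apply_moves", "kwargs": {"targets": [{"jaw": 0.53,"offset": [0.01,0.005,0],"spin": 0},{"jaw": 0.53,"offset": [0.02,0.01,0],"spin": 0},{"jaw": 0.53,"offset": [0.02,0.01,0],"spin": 0}]}}

```text
time: 4.87
tcp_pos: [0.533, 0.032, 0.0736]
tcp_rot: [[-0.895, -0.447, -0.002], [-0.447, 0.895, -0.001], [0.002, 0.0, -1.0]]
wrist_force: [-2.6, -1.7, 1.7]
finger_gap: 0.0467
gripper_force: 1.6
```

Emit:
{"fn": "apply_moves", "kwargs": {"targets": [{"jaw": 0.53,"offset": [0.02,0.01,0],"spin": 0},{"jaw": 0.53,"offset": [0.03,0.015,0],"spin": 0},{"jaw": 0.53,"offset": [0.03,0.015,0],"spin": 0}]}}

```text
time: 5.12
tcp_pos: [0.5331, 0.032, 0.0734]
tcp_rot: [[-0.895, -0.446, -0.007], [-0.446, 0.895, -0.004], [0.008, -0.0, -1.0]]
wrist_force: [-7.9, -2.6, 6.8]
finger_gap: 0.047
gripper_force: 4.3
```

Emit:
{"fn": "apply_moves", "kwargs": {"targets": [{"jaw": 0.53,"offset": [0.02,0.01,0],"spin": 0},{"jaw": 0.53,"offset": [0.02,0.01,0],"spin": 0},{"jaw": 0.53,"offset": [0.02,0.01,0],"spin": 0}]}}

```text
time: 5.37
tcp_pos: [0.5331, 0.032, 0.0732]
tcp_rot: [[-0.895, -0.446, -0.011], [-0.446, 0.895, -0.006], [0.012, -0.0, -1.0]]
wrist_force: [-11.2, -3.9, 8.2]
finger_gap: 0.047
gripper_force: 5.9
```

The guard is against its stop: position unchanged while the force rose. Now I'll back off, rise and look.

Emit:
{"fn": "apply_moves", "kwargs": {"targets": [{"jaw": 0.53,"offset": [-0.1,-0.05,0],"spin": 0},{"jaw": 0.53,"offset": [-0.25,-0.12,0.05],"spin": 0},{"jaw": 0.53,"offset": [-0.4,-0.2,0.3],"spin": 0},{"jaw": 0.53,"offset": [-0.5,-0.25,0.65],"spin": 0},{"jaw": 0.53,"offset": [-0.6,-0.3,1],"spin": 0},{"jaw": 0.53,"offset": [-0.6,-0.3,1],"spin": 0},{"jaw": 0.53,"offset": [-0.6,-0.3,1],"spin": 0},{"jaw": 0.53,"offset": [-0.6,-0.3,1],"spin": 0}]}}

```text
time: 6.03
tcp_pos: [0.4797, 0.0051, 0.1737]
tcp_rot: [[-0.895, -0.446, 0.002], [-0.446, 0.895, 0.001], [-0.002, -0.0, -1.0]]
wrist_force: [-0.1, -0.6, -0.1]
finger_gap: 0.0468
gripper_force: 0.0
```

Run:
```python
from h import *
s=read_state(); c=get_calibration("wrist"); im=get_image("wrist"); cv2.imwrite("pics/w3.png",im)
print(s["time"],s["tcp_pos"],s["tcp_rot"][:,0],s["wrist_force"])
hsv=cv2.cvtColor(im,cv2.COLOR_BGR2HSV); H,S,V=[hsv[...,i].astype(int) for i in range(3)]
m=(H>40)&(H<90)&(S>80)
for ce,st in blobs(m,4,40): print("green",ce,st,plane(c,*ce,.060,True))
np.save("w3.npy",c,allow_pickle=True)
cv2.imwrite("pics/w3b.png",cv2.resize(im[120:330,120:400],None,fx=2.8,fy=2.8,interpolation=2))
```

```text
6.0333 [0.47974138 0.00505804 0.17374797] [-0.89497186 -0.44611808 -0.00200877] [-0.08766167 -0.64250431 -0.09937943]
green [224.88592593 224.15555556] [211, 210, 29, 30, 675] [ 0.52353312 -0.00769538  0.06      ]
green [290.96240602 224.04661654] [277, 210, 29, 30, 665] [0.49560539 0.0481511  0.06      ]
```

View pics/w3b.png

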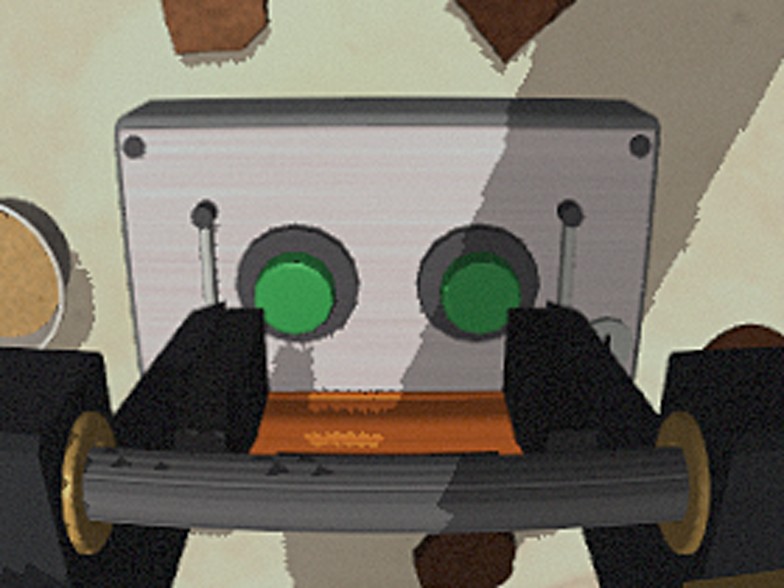

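The guard is fully open and both green buttons are exposed, at (295,293) and (480,293) in the crop and centred between the fingers. I'll widen the jaw slightly so the tips sit on the button centres, then descend.

Emit:
{"fn": "apply_moves", "kwargs": {"targets": [{"jaw": 0.61,"offset": [0.16,0.08,0],"spin": 0},{"jaw": 0.61,"offset": [0.31,0.155,-0.2],"spin": 0},{"jaw": 0.61,"offset": [0.31,0.155,-0.45],"spin": 0},{"jaw": 0.61,"offset": [0.31,0.155,-0.7],"spin": 0},{"jaw": 0.61,"offset": [0.31,0.155,-0.9],"spin": 0},{"jaw": 0.61,"offset": [0.31,0.155,-1],"spin": 0},{"jaw": 0.61,"offset": [0.31,0.155,-1],"spin": 0},{"jaw": 0.61,"offset": [0.31,0.155,-1],"spin": 0}]}}

```text
time: 6.75
tcp_pos: [0.5095, 0.0207, 0.0731]
tcp_rot: [[-0.895, -0.447, -0.002], [-0.447, 0.895, -0.0], [0.001, 0.001, -1.0]]
wrist_force: [0.6, 0.5, 0.3]
finger_gap: 0.0536
gripper_force: 0.0
```

Run:
```python
from h import *
s=read_state(); im=get_image("wrist"); sc=get_image("scene")
print(s["time"],s["tcp_pos"],s["wrist_force"],s["finger_gap"])
a=cv2.resize(im[150:320,140:380],(480,340),interpolation=2); b=cv2.resize(sc[140:240,180:300],(312,260),interpolation=2)
o=np.zeros((340,800,3),np.uint8); o[:,:480]=a; o[:260,484:796]=b; cv2.imwrite("pics/w4b.png",o)
```

```text
6.75 [0.50952019 0.02070735 0.07306012] [0.55589776 0.52523972 0.3095194 ] 0.05362674405376613
```

View pics/w4b.png

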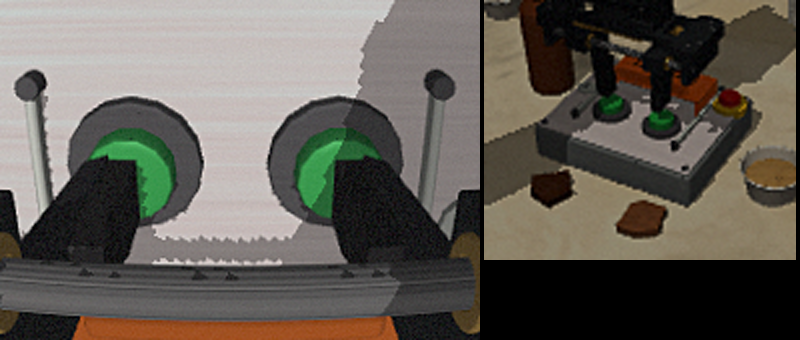

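Both tips hover over the green buttons, tip ends at about (122,160) and (350,160). The guard is behind them and the stop is clear. Pressing now.

Emit:
{"fn": "apply_moves", "kwargs": {"targets": [{"jaw": 0.61,"offset": [0.01,0,-0.05],"spin": 0},{"jaw": 0.61,"offset": [0.01,0,-0.1],"spin": 0},{"jaw": 0.61,"offset": [0.01,0,-0.15],"spin": 0},{"jaw": 0.61,"offset": [0.01,0,-0.19],"spin": 0},{"jaw": 0.61,"offset": [0.01,0,-0.21],"spin": 0},{"jaw": 0.61,"offset": [0.01,0,-0.21],"spin": 0}]}}

```text
time: 7.35
tcp_pos: [0.5117, 0.0203, 0.0553]
tcp_rot: [[-0.895, -0.446, 0.003], [-0.446, 0.895, -0.001], [-0.003, -0.002, -1.0]]
wrist_force: [-3.1, -1.7, 26.9]
finger_gap: 0.0536
gripper_force: 13.9
```

Emit:
{"fn": "apply_moves", "kwargs": {"targets": [{"jaw": 0.61,"offset": [0,0,-0.005],"spin": 0},{"jaw": 0.61,"offset": [0,0,-0.005],"spin": 0},{"jaw": 0.61,"offset": [0,0,-0.005],"spin": 0},{"jaw": 0.61,"offset": [0,0,-0.005],"spin": 0}]}}

```text
time: 7.68
tcp_pos: [0.5117, 0.0203, 0.0552]
tcp_rot: [[-0.895, -0.446, 0.004], [-0.446, 0.895, -0.001], [-0.003, -0.002, -1.0]]
wrist_force: [-4.5, -0.7, 33.0]
finger_gap: 0.0539
gripper_force: 16.5
```

Run:
```python
from h import *
s=read_state(); c=get_calibration("wrist"); im=get_image("wrist"); sc=get_image("scene")
print(s["time"],s["tcp_pos"],s["wrist_force"],s["wrist_torque"],s["finger_gap"],s["tcp_rot"])
a=cv2.resize(im[150:320,140:380],(480,340),interpolation=2); b=cv2.resize(sc[150:230,190:290],(312,250),interpolation=2)
o=np.zeros((340,800,3),np.uint8); o[:,:480]=a; o[:250,484:796]=b; cv2.imwrite("pics/w5b.png",o)
```

```text
7.6833 [0.511661   0.02033581 0.05521774] [-4.47372167 -0.71095016 33.04572041] [ 0.05332848  1.03252364 -0.03480081] 0.053856138306895326 [[-8.94855858e-01 -4.46339855e-01  3.70507668e-03]
 [-4.46345209e-01  8.94860563e-01 -7.26326606e-04]
 [-2.99133849e-03 -2.30370084e-03 -9.99992872e-01]]
```

View pics/w5b.png

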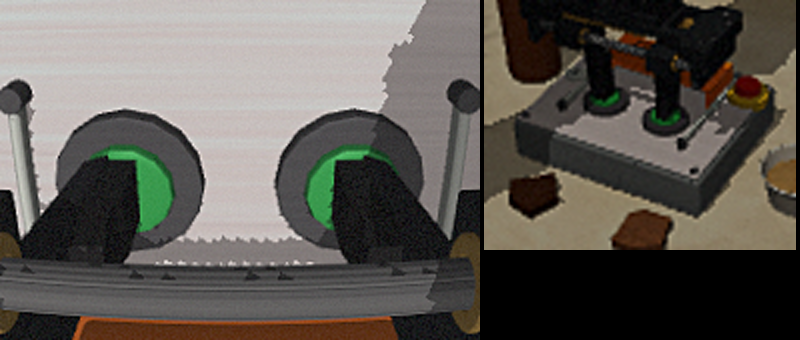

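Both buttons are at the bottom: z 55 mm, and stiff against more force. Their green tops have dropped close to the collars on both sides. I'll hold for about 4 s.

Emit:
{"fn": "apply_moves", "kwargs": {"targets": [{"jaw": 0.61,"offset": [0,0,0],"spin": 0},{"jaw": 0.61,"offset": [0,0,0],"spin": 0},{"jaw": 0.61,"offset": [0,0,0],"spin": 0},{"jaw": 0.61,"offset": [0,0,0],"spin": 0},{"jaw": 0.61,"offset": [0,0,0],"spin": 0},{"jaw": 0.61,"offset": [0,0,0],"spin": 0},{"jaw": 0.61,"offset": [0,0,0],"spin": 0},{"jaw": 0.61,"offset": [0,0,0],"spin": 0}]}}

```text
time: 8.45
tcp_pos: [0.5116, 0.0203, 0.0552]
tcp_rot: [[-0.895, -0.446, 0.004], [-0.446, 0.895, -0.001], [-0.003, -0.002, -1.0]]
wrist_force: [-4.0, -1.1, 32.9]
finger_gap: 0.0536
gripper_force: 16.5
```

Emit:
{"fn": "apply_moves", "kwargs": {"targets": [{"jaw": 0.61,"offset": [0,0,0],"spin": 0},{"jaw": 0.61,"offset": [0,0,0],"spin": 0},{"jaw": 0.61,"offset": [0,0,0],"spin": 0},{"jaw": 0.61,"offset": [0,0,0],"spin": 0},{"jaw": 0.61,"offset": [0,0,0],"spin": 0},{"jaw": 0.61,"offset": [0,0,0],"spin": 0},{"jaw": 0.61,"offset": [0,0,0],"spin": 0},{"jaw": 0.61,"offset": [0,0,0],"spin": 0}]}}

```text
time: 9.12
tcp_pos: [0.5117, 0.0203, 0.0552]
tcp_rot: [[-0.895, -0.446, 0.004], [-0.446, 0.895, -0.001], [-0.003, -0.002, -1.0]]
wrist_force: [-4.1, -0.6, 33.8]
finger_gap: 0.0537
gripper_force: 16.5
```

Emit:
{"fn": "apply_moves", "kwargs": {"targets": [{"jaw": 0.61,"offset": [0,0,0],"spin": 0},{"jaw": 0.61,"offset": [0,0,0],"spin": 0},{"jaw": 0.61,"offset": [0,0,0],"spin": 0},{"jaw": 0.61,"offset": [0,0,0],"spin": 0},{"jaw": 0.61,"offset": [0,0,0],"spin": 0},{"jaw": 0.61,"offset": [0,0,0],"spin": 0},{"jaw": 0.61,"offset": [0,0,0],"spin": 0},{"jaw": 0.61,"offset": [0,0,0],"spin": 0}]}}

```text
time: 9.78
tcp_pos: [0.5116, 0.0203, 0.0552]
tcp_rot: [[-0.895, -0.446, 0.004], [-0.446, 0.895, -0.001], [-0.003, -0.002, -1.0]]
wrist_force: [-4.4, -1.4, 32.9]
finger_gap: 0.0538
gripper_force: 16.5
```

Emit:
{"fn": "apply_moves", "kwargs": {"targets": [{"jaw": 0.61,"offset": [0,0,0],"spin": 0},{"jaw": 0.61,"offset": [0,0,0],"spin": 0},{"jaw": 0.61,"offset": [0,0,0],"spin": 0},{"jaw": 0.61,"offset": [0,0,0],"spin": 0},{"jaw": 0.61,"offset": [0,0,0],"spin": 0},{"jaw": 0.61,"offset": [0,0,0],"spin": 0},{"jaw": 0.61,"offset": [0,0,0],"spin": 0},{"jaw": 0.61,"offset": [0,0,0],"spin": 0}]}}

```text
time: 10.45
tcp_pos: [0.5116, 0.0203, 0.0552]
tcp_rot: [[-0.895, -0.446, 0.004], [-0.446, 0.895, -0.001], [-0.003, -0.002, -1.0]]
wrist_force: [-5.0, 0.1, 32.8]
finger_gap: 0.054
gripper_force: 16.5
```

Emit:
{"fn": "apply_moves", "kwargs": {"targets": [{"jaw": 0.61,"offset": [0,0,0],"spin": 0},{"jaw": 0.61,"offset": [0,0,0],"spin": 0},{"jaw": 0.61,"offset": [0,0,0],"spin": 0},{"jaw": 0.61,"offset": [0,0,0],"spin": 0},{"jaw": 0.61,"offset": [0,0,0],"spin": 0},{"jaw": 0.61,"offset": [0,0,0],"spin": 0},{"jaw": 0.61,"offset": [0,0,0],"spin": 0},{"jaw": 0.61,"offset": [0,0,0],"spin": 0}]}}

```text
time: 11.12
tcp_pos: [0.5116, 0.0203, 0.0552]
tcp_rot: [[-0.895, -0.446, 0.004], [-0.446, 0.895, -0.001], [-0.003, -0.002, -1.0]]
wrist_force: [-4.7, -1.4, 33.1]
finger_gap: 0.0535
gripper_force: 16.5
```

Emit:
{"fn": "apply_moves", "kwargs": {"targets": [{"jaw": 0.61,"offset": [0,0,0],"spin": 0},{"jaw": 0.61,"offset": [0,0,0],"spin": 0},{"jaw": 0.61,"offset": [0,0,0],"spin": 0},{"jaw": 0.61,"offset": [0,0,0],"spin": 0},{"jaw": 0.61,"offset": [0,0,0],"spin": 0},{"jaw": 0.61,"offset": [0,0,0],"spin": 0},{"jaw": 0.61,"offset": [0,0,0],"spin": 0},{"jaw": 0.61,"offset": [0,0,0],"spin": 0}]}}

```text
time: 11.78
tcp_pos: [0.5116, 0.0203, 0.0552]
tcp_rot: [[-0.895, -0.446, 0.004], [-0.446, 0.895, -0.001], [-0.003, -0.002, -1.0]]
wrist_force: [-3.6, -1.4, 32.1]
finger_gap: 0.0539
gripper_force: 16.5
```

Held for over 4 s, so I'm letting go straight up, then pulling back.

Emit:
{"fn": "apply_moves", "kwargs": {"targets": [{"jaw": 0.61,"offset": [0,0,0.1],"spin": 0},{"jaw": 0.61,"offset": [0,0,0.3],"spin": 0},{"jaw": 0.61,"offset": [-0.1,-0.05,0.55],"spin": 0},{"jaw": 0.61,"offset": [-0.2,-0.1,0.8],"spin": 0},{"jaw": 0.61,"offset": [-0.3,-0.15,1],"spin": 0},{"jaw": 0.61,"offset": [-0.3,-0.15,1],"spin": 0}]}}

```text
time: 12.28
tcp_pos: [0.4801, 0.0041, 0.1548]
tcp_rot: [[-0.895, -0.445, 0.002], [-0.445, 0.895, -0.001], [-0.002, -0.002, -1.0]]
wrist_force: [-0.4, 0.3, -0.7]
finger_gap: 0.0536
gripper_force: 0.0
```

Emit:
{"fn": "apply_moves", "kwargs": {"targets": [{"jaw": 0.61,"offset": [-0.2,-0.1,0.2],"spin": 0},{"jaw": 0.61,"offset": [-0.4,-0.2,0.4],"spin": 0},{"jaw": 0.61,"offset": [-0.4,-0.2,0.6],"spin": 0},{"jaw": 0.61,"offset": [-0.4,-0.2,0.8],"spin": 0},{"jaw": 0.61,"offset": [-0.4,-0.2,0.8],"spin": 0},{"jaw": 0.61,"offset": [-0.4,-0.2,0.8],"spin": 0}]}}

```text
time: 12.78
tcp_pos: [0.4415, -0.0146, 0.2322]
tcp_rot: [[-0.895, -0.446, 0.002], [-0.446, 0.895, 0.0], [-0.002, -0.001, -1.0]]
wrist_force: [0.3, -0.2, -0.3]
finger_gap: 0.0538
gripper_force: 0.0
```

Run:
```python
from h import *
s=read_state(); im=get_image("wrist"); sc=get_image("scene")
print(s["time"],s["tcp_pos"],s["wrist_force"])
o=np.zeros((384,800,3),np.uint8); o[:,:440]=im[:,40:480]; o[:300,442:800]=cv2.resize(sc[120:240,160:303],(358,300),interpolation=2); cv2.imwrite("pics/w6.png",o)
```

```text
12.7833 [ 0.44154219 -0.01461992  0.23222124] [ 0.32971813 -0.17570612 -0.25445052]
```

View pics/w6.png

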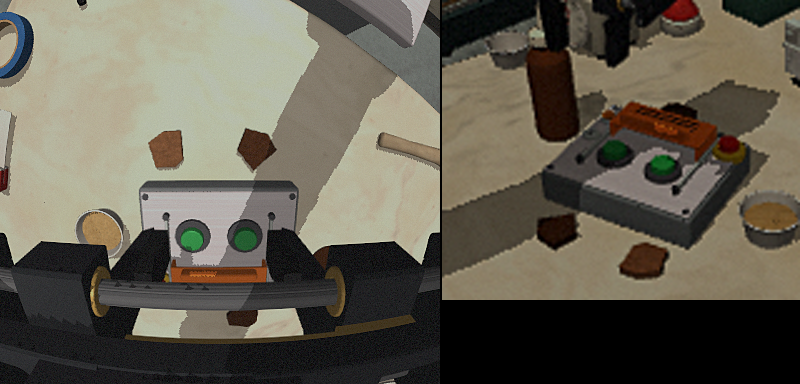

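The guard is open at the rear, both buttons are back up, the bottle, cup and bark pieces are undisturbed, and the gripper is clear of everything.

```bash
python3 -c "
from cell import *
print(finish_job())"
```

```text
the job is handed in; nothing more can be done
None
```

I pushed the guard fully open, held both green buttons down together for over 4 s and released them, left the guard open and the stop button untouched with nothing else seen to move, and handed the job in at about 13 s.

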